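# Open the double-latched sample cooler

### The job

Open the sample cooler: slide back the bolt on its right side, raise the lid a little by its handle, then reach in under the lip at the front, feel for the hidden safety catch and push it over to the left as far as it goes, and swing the lid up wide open (45 degrees or more) so that it stays up by itself. Be gentle with the catch (it bends at more than 25 N, whether pushed or pulled against by the lid), and leave the other things on the bench where they are.

Things in the scene. Friction and masses are not known exactly. Their poses are not given: they have to be found in the camera images.
- cooler: bench-top sample cooler with hinged lid, fixed. Box 240 mm deep (x), 280 wide (y), 98 high; 125 with lid shut. Origin: centre of the underside; x runs from the front (robot side) to the rear hinge, y to the left, z up. Front wall's face at x = -120 mm. A bolt bracket (x -75 to -25 mm, top z = 126) stands out on the right to y = -218
- lid (a joint): lid angle, rad: 0 shut, grows as the front rises, stop at 1.2. Lid 280 mm wide, 25 thick, about 0.5 kg. Stiff hinge: stays where left; 1 to 4 N at the handle moves it. Bolt shut: rises under 0.03. Bolt back: rises freely to about 0.29, where the hidden catch stops it hard; with the catch pushed aside it opens all the way
- lid_hinge (a point): middle of the lid's hinge line, which is parallel to the cooler's y; low behind the box, at x = 130 mm, y = 0, z = 45 mm of the cooler's frame; axes as the cooler
- lid_handle (a point): centre of the lid's handle: round steel bar 12 mm thick, 110 mm long along the cooler's y, on two end posts; its centre line is 35 mm above the lid's top; 230 mm in front of the hinge line and 115 mm above it when shut. Turns with the lid
- lip_edge (a point): middle of the lower edge of the lid's front lip: the lid overhangs the front wall by 35 mm and a 6 mm thick skirt hangs from it, 285 mm in front of the hinge line and 35 mm above it when shut, hiding the catch. With the lid at 0.26 this edge is at x = -136, z = 152 mm of the cooler: closed fingers can reach in under it sloping down and forward, 20 to 35 degrees from vertical
- bolt (a joint): travel of the flat steel bolt on the right side, m: 0 = shut (starts 0 to 0.005), its tongue 15 mm over the lid's right edge. It slides to the cooler's right (-y), off the lid, to a hard stop at 0.030; clear of the lid from 0.016. Stays where left; about 3 N moves it
- bolt_knob (a point): centre (half-way up) of the upright black knob on the bolt: 18 mm across, 32 mm high; at x = -50, y = -175 mm (less the bolt's travel), z = 152 mm of the cooler; axes as the cooler
- catch_rail: black slot strip in the front wall under the lip, 110 mm long (y), 18 high; origin at its centre: x = -120, y = 0, z = 88 mm of the cooler. It carries the hidden catch, whose place along it differs each time, up to 30 mm either side of the middle, not measured. More than 25 N on the catch, pushed or by hauling the lid against it, bends it
- catch_gap (a point): middle of the catch tab's sweep: x = -142, y = 0, z = 88 mm of the cooler. The tab, a steel lever 6 mm wide, 12 high (z 82 to 94), stands 26 mm out of the wall (to x = -146), pivoted at the wall. Push its right (-y) side to the left (+y): steady 3 to 5 N, stays where left, its end moves 19 mm to a hard stop, lid free from 16 mm; push to the stop, no harder
- solvent_bottle: loose brown closed bottle, 80 mm across, 170 mm tall, left of the cooler; origin at the centre of its underside; a bystander
- clear_bottle: loose clear closed bottle, 70 mm across, 140 mm tall, to the right of the cooler; origin at the centre of its underside; a bystander
- beaker: loose open glass beaker, 68 mm across, 90 mm tall, left of the cooler; origin at the centre of its underside; a bystander
- tip_box: loose closed plastic box 120 x 85 x 60 mm, to the right of the cooler; origin at the centre of its underside; a bystander
- jar: loose small jar, 50 mm across, 60 mm tall, left of the cooler near its front; origin at the centre of its underside; a bystander
- vial_rack: loose white rack 70 x 120 x 30 mm with eight capped vials 12 mm high on top, to the left, nearer the robot; origin at the centre of its underside; a bystander

How it is judged:
On the way, in this order (a step that is already met when the one before it is completed fails the run):
1. the bolt is slid back clear of the lid (value of joint bolt above 0.018 m), for 0.2 s.
2. the lid is raised a little, with the catch still holding it (0.12 to 0.34 rad) (value of joint lid between 0.12 and 0.34 rad), for 0.2 s.
3. the catch is freed, so that the lid passes it (over 0.42 rad) (value of joint lid above 0.42 rad), for 0.2 s.
At the end, for the whole second after the job is handed in: the lid stands open by itself at more than 0.75 rad (43 degrees), at rest (under 0.05 rad/s), with the bolt still drawn back (more than 16 mm) (value of joint lid above 0.75 rad and velocity of joint lid between -0.05 and 0.05 rad/s and value of joint bolt above 0.016 m); the robot touches nothing.
It fails at once if the catch is strained with more than 25 N (contact force between catch_rail and anything else above 25 N).
It fails at once if a bystander is moved by more than 30 mm (distance of any of solvent_bottle, clear_bottle, beaker, tip_box, jar, vial_rack from where it was at the start of the episode above 0.03 m).
It fails at once if a bystander is tipped over (angle between any of solvent_bottle, clear_bottle, beaker, tip_box, jar, vial_rack's own z axis and vertical above 0.5 rad).
It also fails if it takes over 72 s, if anything falls off the work surface, if the arm or the gripper's body presses on something with over 40 N, if the wrist force passes 120 N, or if a joint passes its speed limit or range.

### The arm

A 7-joint arm with a two-finger parallel gripper is mounted at the origin on the work surface. World frame = base frame: x ahead of the robot, y to its left, z up, the work surface at z = 0. Lengths are in m, angles in rad, forces in N, time in s.
With the tool pointing down it reaches from about 0.4 to 0.85 m from the base axis. Payload 10.4 kg.
Tool frame: the origin (TCP) lies at the very end of the fingers, on their centre line; the grasp point (between the pads) lies manip.hold_point_z behind it (manip.hold_point_z is the distance from the TCP to the grasp point, in m); z points along the fingers, y is the line along which they close (so a half turn about z gives the same grasp; the last joint's range is limited). The gripper opens to 85 mm and grips with 20 to 120 N. Pads are 22 mm wide; open, the fingers measure 114 mm over their backs; the gripper's body (76 mm by 85 mm) begins 54 mm behind the grasp point. The pads swing forward as they close: fully open they stand 13 mm farther back than shut.
Start: joints at [1.141, 0.332, -0.065, 1.46, 0.022, 1.35, -0.088], TCP at [0.247, -0.574, 0.231] pointing down, gripper open.
Joint ranges: [-2.6, 2.6], [-0.5, 2.12], [-1.47, 1.34], [0.16, 2.42], [-1.27, 4.41], [0.06, 2.06], [-2.6, 2.6]. Speed limits (rad/s): [2.22, 2.22, 2.79, 2.79, 3.14, 3.14, 3.14].

### API

Orientations are given as a unit quaternion [w, x, y, z].
In Python, from plant import manip gives the robot as it stands.
- The arm moves only by the tool carry_out, never from a script. Its argument "commands" is a list that holds one entry, the list of rows, each a list of 7 numbers: the turn, a rotation vector about the tool's x, y, z in degrees, then the shift along the tool's x, y, z in mm, then the closure in counts, from 0 (fully open) to 255 (shut). In form: [[[ax, ay, az, tx, ty, tz, hand], ...]]. A call has 1 to 5 rows; each row is the pose to reach, as a shift and turn from the pose commanded when the call began, along the tool's axes at that moment; what a row does not reach only later rows make up. A row lasts 1/8 s, in which the tool goes at most 62.5 mm and 10.7 degrees, less where a joint would pass 70% of its speed; a pose out of reach is approached as far as the arm can. A call with a gripper value outside its range is refused whole. The fingers move at their own pace and stop on an object; "force" is the grip in N (left out, the last holds). Time passes only in rows, so rows that repeat a pose let the fingers close. It gives the time, the measured TCP pose, the force, the opening and the grip force at its end, in the units of the state.
- manip.state(): the state, without advancing time (a new reading comes with each control period).
- manip.read_camera(name): name is "scene" or "side" or "wrist"; returns a dict with "frame" (420x560x3 uint8, red, green, blue), "z_map" (420x560 float32, m along the optical axis (not along the pixel's ray), 0 where there is no reading), "mtx" (3x3 intrinsics, pixels), "R" (3x3) and "t" (3): a world point X has camera coordinates R X + t; the wrist camera has in their place "tool_from_camera" (4x4, takes a point from camera to tool coordinates, whose origin is the TCP and whose axes are the flange's). Camera axes: x right, y down, z forward; pixel columns grow to the right and rows downward; lengths in m; the calibration is good to about 2 mm. A picture is of the moment at which its call begins: read the wrist's pose just before it.
- manip.finish_job(): hands the job in; it is judged then, once.
The state is a dict: "time": time; "joint_positions": joint angles; "qd": joint speeds; "effort": joint torques, N m; "tool_pos": TCP position; "eef_rot": TCP orientation; "contact_force": force on the tool from outside, world axes, zero at the start; "moment": the same for the moment, N m; "grip_width": finger opening in m; "gripper_force": force on a finger pad.
Only numpy, scipy, OpenCV 4.12 (cv2) and the standard library are available. Lean on these libraries where they do the work, as an engineer would, in place of code of your own. Each camera call takes 0.05 s, during which the arm holds its last target. There are 200 camera calls.

## Working session

There is one attempt and no reset: what is moved stays moved. The work goes in short steps, Python scripts to look and compute and a tool call to move; the robot and the scene stay as the last step left them, time stands still between calls to the robot, and variables do not carry over. Pictures are saved under pics/ and viewed, at most 10 in all, crops included, and the job is handed in when it is done.

Besides the shell and the picture viewer there is one more tool, called after "Call:" as name(argument=value, ...), one argument or row to a line, values as JSON. carry_out: Moves the arm, as the interface text tells. Its arguments: {"type":"object","properties":{"commands":{"type":"array"},"force":{"type":"number"}},"required":["commands"]}

```bash
ls; mkdir -p pics; python3 - <<'E'
from plant import manip
import cv2,json,numpy as np
print(manip.state(), manip.hold_point_z)
for n in("scene","side"):
    d=manip.read_camera(n); cv2.imwrite(f"pics/{n}0.png",d["frame"][:,:,::-1]); np.savez(f"{n}0.npz",**d); print(n,d["mtx"],d["R"],d["t"])
E
```

```text
pics
{'time': 0.0, 'joint_positions': array([ 1.14140084,  0.33287901, -0.06471573,  1.46094765,  0.02159634,
        1.34990266, -0.08850374]), 'qd': array([ 4.88232881e-04,  1.46826699e-05, -2.15737234e-04,  2.14310201e-04,
       -3.10798079e-04, -1.10215087e-03, -1.10286072e-03]), 'effort': array([-6.98649706e-05, -6.25434923e+01,  4.93591034e-02, -3.91613531e+01,
        1.62892789e-02,  9.83509206e-03, -4.45183969e-05]), 'tool_pos': array([ 0.24714671, -0.57364464,  0.23050849]), 'eef_rot': array([-6.99253709e-04,  9.79382464e-01,  2.02013540e-01, -1.74105541e-04]), 'contact_force': array([-1.11611245,  0.45615914,  0.3897187 ]), 'moment': array([-0.02042794,  0.03656988, -0.00882489]), 'gripper_force': 0.0, 'grip_width': 0.08531992785507567} 0.0187
scene [[525.12799535   0.         280.32830481]
 [  0.         525.12799535 208.72430737]
 [  0.           0.           1.        ]] [[-0.59457256  0.80399408  0.00877386]
 [ 0.57237115  0.43089533 -0.69765355]
 [-0.56468994 -0.40978375 -0.71638156]] [ 0.32406171 -0.20441105  2.01359687]
side [[486.3139218    0.         278.64692301]
 [  0.         486.3139218  211.42117607]
 [  0.           0.           1.        ]] [[-0.86299799 -0.50518623 -0.00462026]
 [-0.28875608  0.50073835 -0.81601534]
 [ 0.41455326 -0.70288547 -0.57801178]] [0.46123802 0.25078778 1.38436442]
```

View pics/scene0.png

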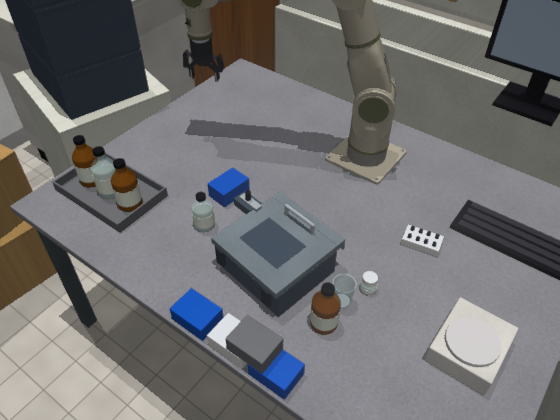

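View pics/side0.png

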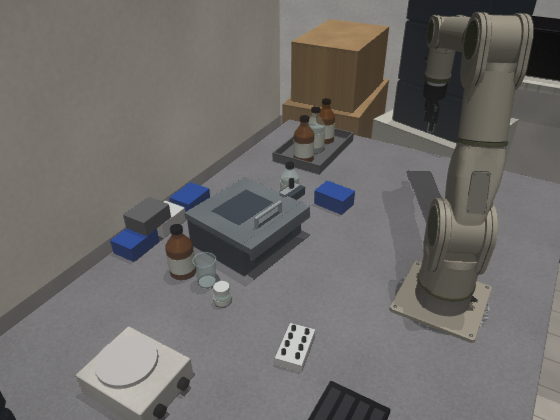

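The scene shows the cooler with its lid around (278,240), the handle at (300,217) and the bolt at (248,200). The side view shows the lid at (248,213), the handle at (268,215) and the knob at (291,185). Next I fit the lid top, handle and knob from depth in both views.

```bash
cat > h.py <<'E'
import numpy as np,cv2
def cloud(d):
    z=d["z_map"];K=d["mtx"];v,u=np.mgrid[:z.shape[0],:z.shape[1]]
    c=np.stack([(u-K[0,2])/K[0,0]*z,(v-K[1,2])/K[1,1]*z,z],-1)
    p=(c-d["t"])@d["R"]; p[z==0]=np.nan; return p
E
python3 - <<'E'
from h import *
from scipy import ndimage as nd
for n in("scene","side"):
    d=dict(np.load(n+"0.npz")); P=cloud(d)
    tab=np.nanmedian(P[330:340,120:140,2] if n=="scene" else P[330:340,230:250,2]); print(n,"table",tab)
    sl=(slice(170,320),slice(190,370)) if n=="scene" else (slice(160,280),slice(170,340))
    Q=P[sl].reshape(-1,3); Q=Q[np.isfinite(Q[:,0])]
    def grp(lo,hi,k):
        m=(P[...,2]>lo)&(P[...,2]<hi); w=np.zeros_like(m); w[sl]=m[sl]
        L,c=nd.label(w,np.ones((3,3)))
        for i in np.argsort(-nd.sum(w,L,range(1,c+1)))[:k]:
            p=P[L==i+1]
            if len(p)<8: continue
            r=cv2.minAreaRect((p[:,:2]*1000).astype(np.float32)); vu=np.argwhere(L==i+1).mean(0)
            print(lo,hi,len(p),"px",vu[::-1].round(),"mean",p.mean(0).round(4),"z",np.percentile(p[:,2],[5,95]).round(4),"rect",np.round(r[0],1),np.round(r[1],1),round(r[2],2))
    grp(.115,.137,3); grp(.15,.19,5); grp(.138,.19,5)
E
```

```text
scene table -0.7502439999935806
0.115 0.137 7206 px [276. 241.] mean [0.634  0.0488 0.1247] z [0.1199 0.1296] rect [616.6   8.3] [365.6 291. ] 80.39
0.115 0.137 265 px [327. 302.] mean [0.7263 0.2854 0.1249] z [0.1161 0.1355] rect [720.9 282.8] [54.7 67.4] 21.63
0.115 0.137 53 px [201. 200.] mean [ 0.6425 -0.2406  0.126 ] z [0.116  0.1361] rect [ 642.6 -242.3] [18.6 32.2] 36.27
0.15 0.19 164 px [328. 289.] mean [0.7175 0.2795 0.1669] z [0.1545 0.1728] rect [715.1 277.9] [36.4 34.5] 53.8
0.15 0.19 154 px [300. 215.] mean [0.5394 0.0659 0.1624] z [0.155  0.1682] rect [537.7  62.3] [123.2  15.8] 80.59
0.15 0.19 38 px [248. 193.] mean [ 0.5594 -0.1173  0.1628] z [0.1544 0.1686] rect [ 557.7 -119.1] [20.7 18.1] 70.23
0.138 0.19 210 px [327. 291.] mean [0.719  0.2802 0.1617] z [0.1407 0.1725] rect [716.1 279.3] [39.  34.8] 66.19
0.138 0.19 177 px [300. 216.] mean [0.5394 0.0661 0.1598] z [0.1412 0.1681] rect [537.7  62.3] [123.2  15.8] 80.59
0.138 0.19 58 px [248. 195.] mean [ 0.5599 -0.1149  0.1564] z [0.1389 0.1685] rect [ 560. -112.] [35.3 18.3] 71.36
0.138 0.19 33 px [201. 195.] mean [
[... 566 characters left out ...]
 16.9] 83.23
0.15 0.19 129 px [176. 229.] mean [0.7089 0.2796 0.165 ] z [0.1515 0.1719] rect [714.9 276. ] [34.2 38.6] 66.35
0.15 0.19 30 px [291. 181.] mean [ 0.5555 -0.1186  0.1611] z [0.1516 0.1686] rect [ 556.3 -119.6] [13.3 20.8] 29.32
0.138 0.19 179 px [176. 231.] mean [0.7078 0.2807 0.159 ] z [0.1398 0.1714] rect [712.3 275.6] [36.1 39. ] 27.69
0.138 0.19 163 px [267. 211.] mean [0.5348 0.0642 0.1591] z [0.141  0.1672] rect [534.6  58.7] [126.6  17.6] 82.79
0.138 0.19 51 px [291. 183.] mean [ 0.5551 -0.1185  0.1536] z [0.1384 0.1675] rect [ 558. -126.] [15.3 35. ] 18.47
0.138 0.19 24 px [289. 164.] mean [ 0.6352 -0.2488  0.1401] z [0.1382 0.1427] rect [ 634.9 -249.2] [20.4 31. ] 88.08
```

```bash
cat >> h.py <<'E'
from scipy.spatial.transform import Rotation as Ro
import json,os
C=json.load(open("c.json")) if os.path.exists("c.json") else None
def w2c(p): 
    return (np.asarray(p)-[C["x"],C["y"],0])@Ro.from_euler('z',C["yaw"],degrees=True).as_matrix()
def c2w(p): return Ro.from_euler('z',C["yaw"],degrees=True).apply(p)+[C["x"],C["y"],0]
def tool(mode,tilt=0):
    # mode 'y': tool y along cooler +x, 'x'/'-x': tool x along cooler +-x ; tilt>0: tool z leans to cooler +x
    a={'y':(0,1),'x':(1,0),'-x':(-1,0)}[mode]
    X=np.array([0,1.,0]) if mode=='y' else np.array([a[0],0,0])
    Z=np.array([0,0,-1.]); M=np.stack([X,np.cross(Z,X),Z],1)
    return Ro.from_euler('z',C["yaw"],degrees=True)*Ro.from_euler('y',-tilt,degrees=True)*Ro.from_matrix(M)
def now(s): q=s["eef_rot"]; return Ro.from_quat([q[1],q[2],q[3],q[0]])
def plan(s,pc,Rt):
    R0=now(s); rv=(R0.inv()*Rt).as_rotvec(degrees=True); t=R0.inv().apply(c2w(pc)-s["tool_pos"])*1000
    print("target world",c2w(pc).round(4),"row",rv.round(1),t.round(1),"| now cooler mm",(w2c(s["tool_pos"])*1000).round(1))
E
python3 - <<'E'
from h import *
import h
for n in("scene","side"):
    P=cloud(dict(np.load(n+"0.npz"))).reshape(-1,3)
    h.C=dict(x=.6346,y=.0445,yaw=-9.5)
    Q=w2c(P)*1000
    lid=Q[(abs(Q[:,2]-125)<8)&(Q[:,0]>-190)&(Q[:,0]<-82)&(abs(Q[:,1])<170)|((abs(Q[:,2]-125)<8)&(Q[:,0]>-15)&(Q[:,0]<190)&(abs(Q[:,1])<170))]
    r=cv2.minAreaRect(lid[:,:2].astype(np.float32)); print(n,"lid",r,np.median(lid[:,2]))
    hd=Q[(Q[:,2]>150)&(abs(Q[:,0]+100)<25)&(abs(Q[:,1])<80)]
    print("handle",cv2.minAreaRect(hd[:,:2].astype(np.float32)))
    k=Q[(Q[:,2]>145)&(abs(Q[:,0]+50)<30)&(abs(Q[:,1]+177)<30)]; t=k[k[:,2]>163]
    print("knob",k.mean(0),t.mean(0),len(t),k.min(0),k.max(0))
    # free-standing things near the cooler
    for nm,b in dict(right=(-220,150,-330,-222),front=(-330,-165,-250,300)).items():
        m=Q[(Q[:,0]>b[0])&(Q[:,0]<b[1])&(Q[:,1]>b[2])&(Q[:,1]<b[3])&(Q[:,2]>20)]
        print(nm,len(m),m.min(0).round(),m.max(0).round()) if len(m) else print(nm,0)
E
```

```text
scene lid ((-11.73553466796875, 0.9578857421875), (285.4219665527344, 291.01031494140625), 89.81427764892578) 124.59360770774101
handle ((-98.49513244628906, 1.5283966064453125), (15.752375602722168, 123.24208068847656), 0.09316039085388184)
knob [ -46.9759343  -171.17592889  159.70212444] [ -48.62350347 -172.74512903  165.91215243] 25 [ -58.82999871 -183.42554228  145.16003366] [ -38.9784342  -163.37569521  169.72274568]
right 1042 [-169. -330.   20.] [  89. -250.  147.]
front 1 [-166.  251.   57.] [-166.  251.   57.]
side lid ((-11.027069091796875, -0.67803955078125), (291.9194641113281, 286.0419921875), 0.11218191683292389) 124.33841382391401
handle ((-101.10264587402344, -3.2005271911621094), (16.93364906311035, 125.34175872802734), 2.733853340148926)
knob [ -51.43484526 -173.71142102  158.51670906] [ -49.25562218 -175.74551607  166.27709147] 13 [ -60.54135296 -184.45588298  145.64057631] [ -42.30239641 -164.52992409  169.05223051]
right 706 [-174. -330.   20.] [  75. -222.  143.]
front 25 [-170.  241.   21.] [-165.  261.   56.]
```

```bash
echo '{"x":0.6346,"y":0.0445,"yaw":-9.5}'>c.json; python3 - <<'E'
from plant import manip
from h import *
s=manip.state()
plan(s,[-.05,-.135,.22],tool('y')); plan(s,[-.05,-.135,.145],tool('y'))
E
```

```text
target world [ 0.563  -0.0804  0.22  ] row [ -0.1  -0.  -57.2] [ 485.3 -328.    11. ] | now cooler mm [-280.1 -673.6  230.6]
target world [ 0.563  -0.0804  0.145 ] row [ -0.1  -0.  -57.2] [ 485.3 -327.9   86. ] | now cooler mm [-280.1 -673.6  230.6]
```

Call:
carry_out(
  commands=[
    [[0,0,-10,60,-40,-20,255],[0,0,-20,110,-75,-30,255],[0,0,-29,160,-110,-30,255],[0,0,-35,210,-140,-30,255],[0,0,-40,260,-175,-30,255]],
  ],
  force=40,
)

```text
time: 0.72
tool_pos: [0.4153, -0.3122, 0.2612]
eef_rot: [0.0, 0.85, 0.526, -0.0]
contact_force: [0.4, -1.2, -0.0]
grip_width: -0.0
gripper_force: 0.0
```

```bash
python3 - <<'E'
from plant import manip
from h import *
s=manip.state(); print(s["time"],s["joint_positions"],s["contact_force"],s["grip_width"])
plan(s,[-.05,-.135,.22],tool('y'))
E
```

```text
0.725 [ 0.87871659  0.10420179 -0.34507714  1.67668345  0.03613607  1.3668762
  0.06524143] [ 0.37754183 -1.19407703 -0.00221975] -9.510749628904939e-08
target world [ 0.563  -0.0804  0.22  ] row [  0.   0. -17.] [273.4  28.7  41.2] | now cooler mm [-157.4 -388.   261.2]
```

Call:
carry_out(
  commands=[
    [[0,0,-5,60,6,5,255],[0,0,-10,115,12,10,255],[0,0,-14,170,18,20,255],[0,0,-17,225,24,30,255],[0,0,-17,273,29,41,255]],
  ],
)

```text
time: 1.35
tool_pos: [0.5638, -0.0813, 0.2199]
eef_rot: [-0.0, 0.764, 0.645, 0.0]
contact_force: [0.7, 0.0, 0.9]
grip_width: 0.0002
gripper_force: 0.0
```

Call:
carry_out(
  commands=[
    [[0,0,0,0,0,30,255],[0,0,0,0,0,60,255],[0,0,0,0,0,75,255],[0,0,0,0,0,75,255]],
  ],
)

```text
time: 1.85
tool_pos: [0.5626, -0.0833, 0.1446]
eef_rot: [-0.001, 0.764, 0.645, -0.001]
contact_force: [-0.7, 0.0, 0.6]
grip_width: -0.0001
gripper_force: 0.0
```

```bash
python3 - <<'E'
from plant import manip
from h import *
s=manip.state(); print(s["time"],s["joint_positions"],s["contact_force"],s["grip_width"])
plan(s,[-.05,-.178,.145],tool('y'))
d=manip.read_camera("side"); cv2.imwrite("pics/s1.png",cv2.resize(d["frame"][140:260,200:360,::-1],None,fx=4,fy=4))
E
```

```text
1.85 [ 0.53177675  0.32709175 -0.55403368  1.6971563   0.18416583  1.17137662
 -0.24013708] [-0.73267395  0.00132695  0.56487778] -7.635784117935238e-05
target world [ 0.5559 -0.1228  0.145 ] row [-0.1 -0.  -0.2] [-40.1   0.1  -0.4] | now cooler mm [ -49.9 -137.9  144.6]
```

View pics/s1.png

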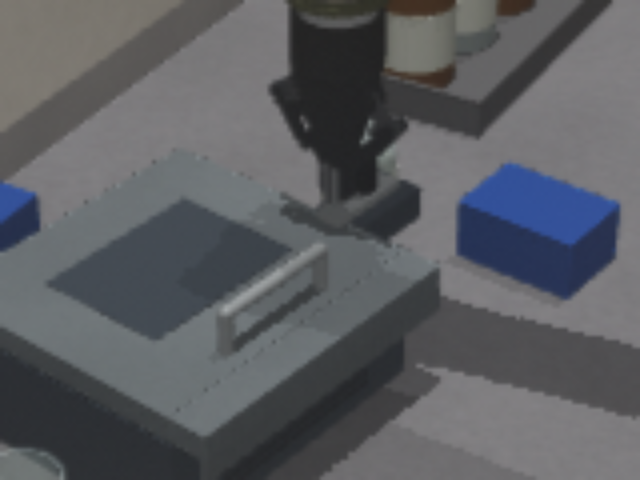

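The fingers (335,190) stand just left of the black knob (365,180), above the bolt tongue. I push toward -y.

Call:
carry_out(
  commands=[
    [[0,0,0,-10,0,0,255],[0,0,0,-18,0,0,255],[0,0,0,-25,0,0,255],[0,0,0,-32,0,0,255],[0,0,0,-38,0,0,255]],
  ],
)

```text
time: 2.52
tool_pos: [0.557, -0.1208, 0.1456]
eef_rot: [0.0, 0.764, 0.645, 0.0]
contact_force: [1.8, 2.5, 2.6]
grip_width: 0.0003
gripper_force: 1.6
```

Call:
carry_out(
  commands=[
    [[0,0,0,-3,0,0,255],[0,0,0,-5,0,0,255],[0,0,0,-5,0,0,255]],
  ],
)

```text
time: 2.9
tool_pos: [0.5558, -0.1258, 0.1452]
eef_rot: [0.0, 0.764, 0.645, -0.0]
contact_force: [0.6, 1.6, 1.3]
grip_width: -0.0003
gripper_force: 0.8
```

```bash
python3 - <<'E'
from plant import manip
from h import *
s=manip.state(); print(s["time"],s["contact_force"])
plan(s,[-.05,-.174,.22],tool('y')); plan(s,[-.10,0,.22],tool('y'));plan(s,[-.10,0,.141],tool('y'))
E
```

```text
2.9 [0.56035793 1.60436089 1.2631209 ]
target world [ 0.5566 -0.1189  0.22  ] row [-0.   0.  -0.2] [  6.9  -0.4 -74.8] | now cooler mm [ -49.7 -181.   145.2]
target world [0.536 0.061 0.22 ] row [-0.   0.  -0.2] [180.8 -51.  -74.8] | now cooler mm [ -49.7 -181.   145.2]
target world [0.536 0.061 0.141] row [-0.   0.  -0.2] [180.8 -51.    4.2] | now cooler mm [ -49.7 -181.   145.2]
```

Call:
carry_out(
  commands=[
    [[0,0,0,6,0,0,255],[0,0,0,8,0,-50,200],[0,0,0,50,-10,-80,60],[0,0,0,110,-30,-80,0],[0,0,0,165,-45,-80,0]],
  ],
)

```text
time: 3.52
tool_pos: [0.5386, 0.0464, 0.2255]
eef_rot: [0.0, 0.764, 0.645, -0.0]
contact_force: [0.5, 0.4, 0.4]
grip_width: 0.0721
gripper_force: 0.0
```

Call:
carry_out(
  commands=[
    [[0,0,0,16,-6,0,0],[0,0,0,16,-6,0,0]],
  ],
)

```text
time: 3.78
tool_pos: [0.5357, 0.0621, 0.2251]
eef_rot: [0.0, 0.764, 0.646, -0.0]
contact_force: [0.7, -0.5, 0.1]
grip_width: 0.0854
gripper_force: 0.0
```

```bash
python3 - <<'E'
from plant import manip
from h import *
s=manip.state(); print(s["time"],s["contact_force"],s["grip_width"])
plan(s,[-.10,0,.141],tool('y'))
for n in("scene","side"):
    d=manip.read_camera(n); Q=w2c(cloud(d).reshape(-1,3))*1000
    k=Q[(Q[:,2]>145)&(Q[:,2]<172)&(abs(Q[:,0]+50)<20)&(abs(Q[:,1]+195)<35)]
    print("knob",k.mean(0),k.min(0),k.max(0),len(k))
d=manip.read_camera("wrist"); cv2.imwrite("pics/w1.png",d["frame"][:,:,::-1]); np.savez("w1.npz",**d)
E
```

```text
3.775 [ 0.73304906 -0.53671985  0.12071813] 0.08539234694860205
target world [0.536 0.061 0.141] row [-0.   0.  -0.1] [-0.9  0.5 84.1] | now cooler mm [-100.4    1.   225.1]
knob [ -47.41693522 -195.50930286  160.56741574] [ -59.74893957 -206.68271632  145.96534418] [ -39.39044665 -186.29641427  170.31597321] 44
knob [ -51.12928927 -197.62144048  160.12768484] [ -60.62706255 -215.36556484  146.00221324] [ -40.04605433 -188.46695065  170.10636516] 42
```

View pics/w1.png

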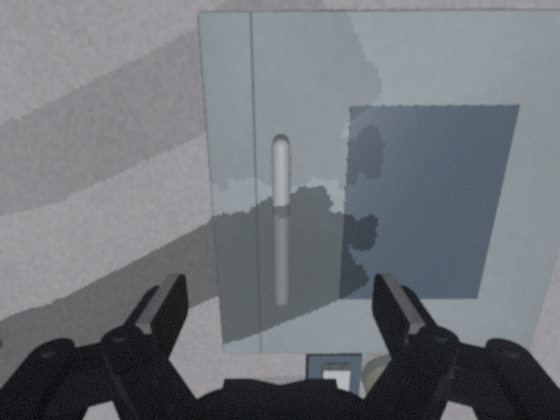

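The bar (column 281) is centred between the fingers (columns 180 and 380), and the bolt has moved about 24 mm. I descend, grip the bar and lift along the arc.

Call:
carry_out(
  commands=[
    [[0,0,0,-1,0,40,0],[0,0,0,-1,0,75,0],[0,0,0,-1,0,84,0],[0,0,0,-1,0,84,150],[0,0,0,-1,0,84,255]],
  ],
  force=30,
)

```text
time: 4.55
tool_pos: [0.5368, 0.0603, 0.1427]
eef_rot: [0.001, 0.764, 0.645, 0.001]
contact_force: [-0.4, 0.6, 0.2]
grip_width: 0.0516
gripper_force: 0.0
```

Call:
carry_out(
  commands=[
    [[0,0,0,0,0,0,255],[0,0,0,0,0,0,255],[0,0,0,0,0,0,255],[0,0,0,0,0,0,255]],
  ],
)

```text
time: 5.05
tool_pos: [0.5373, 0.0603, 0.1421]
eef_rot: [0.001, 0.764, 0.645, 0.001]
contact_force: [5.8, -1.7, -0.6]
grip_width: 0.0109
gripper_force: 30.6
```

```bash
python3 - <<'E'
from plant import manip
from h import *
s=manip.state(); print(s["time"],s["contact_force"],s["grip_width"],s["gripper_force"])
plan(s,[-.10,0,.141],tool('y'))
r=np.hypot(230,115);a0=np.arctan2(115,230)
for a in(.05,.1,.15,.2,.25,.3,.35,.4,.5,.6,.7,.8,.85,.9): print(a,"fwd %.1f up %.1f"%(230-r*np.cos(a0+a),r*np.sin(a0+a)-115))
E
```

```text
5.05 [ 5.79628256 -1.65369395 -0.63520825] 0.010938018783679511 30.58684140443802
target world [0.536 0.061 0.141] row [ 0.2 -0.  -0.2] [ 0.5 -1.4  1.1] | now cooler mm [-98.6  -0.5 142.1]
0.05 fwd 6.0 up 11.4
0.1 fwd 12.6 up 22.4
0.15 fwd 19.8 up 33.1
0.2 fwd 27.4 up 43.4
0.25 fwd 35.6 up 53.3
0.3 fwd 44.3 up 62.8
0.35 fwd 53.4 up 71.9
0.4 fwd 62.9 up 80.5
0.5 fwd 83.3 up 96.2
0.6 fwd 105.1 up 109.8
0.7 fwd 128.2 up 121.1
0.8 fwd 152.3 up 130.1
0.85 fwd 164.6 up 133.7
0.9 fwd 177.1 up 136.7
```

Call:
carry_out(
  commands=[
    [[0,0,0,0,4,-6,255],[0,0,0,0,7,-11,255],[0,0,0,0,10,-17,255],[0,0,0,0,14,-22,255],[0,0,0,0,17,-28,255]],
  ],
)

```text
time: 5.68
tool_pos: [0.5525, 0.0577, 0.1695]
eef_rot: [-0.0, 0.764, 0.645, -0.0]
contact_force: [1.9, 0.6, -4.5]
grip_width: 0.0105
gripper_force: 29.9
```

Call:
carry_out(
  commands=[
    [[0,0,0,0,4,-5,255],[0,0,0,0,8,-10,255],[0,0,0,0,12,-16,255],[0,0,0,0,16,-21,255],[0,0,0,0,19,-25,255]],
  ],
)

```text
time: 6.3
tool_pos: [0.5709, 0.0547, 0.1948]
eef_rot: [-0.0, 0.764, 0.645, -0.001]
contact_force: [-6.9, 2.2, 2.2]
grip_width: 0.0108
gripper_force: 30.1
```

```bash
cat > lid.py <<'E'
from plant import manip
from h import *
s=manip.state(); print(s["time"],s["contact_force"],s["grip_width"],s["gripper_force"],s["joint_positions"].round(2))
print((w2c(s["tool_pos"])*1000).round(1))
for n in("scene","side"):
    Q=w2c(cloud(manip.read_camera(n)).reshape(-1,3))*1000
    # lid angle from the top at |y| 75..135 (away from gripper)
    m=(abs(Q[:,1])>75)&(abs(Q[:,1])<135)&(Q[:,0]>-140)&(Q[:,0]<150)&(Q[:,2]>105)
    dx=130-Q[m,0];dz=Q[m,2]-45;r=np.hypot(dx,dz);ok=r>130
    a=np.arctan2(dz,dx)[ok]-np.arcsin(80/r[ok]); print(n,"lid",np.percentile(a,[20,50,80]).round(3),ok.sum())
E
python3 lid.py
```

```text
6.3 [-6.85441413  2.15751537  2.23016276] 0.010787549892875467 30.136882960796356 [ 0.36  0.31 -0.64  1.62  0.19  1.28 -0.49]
[-64.5  -0.5 194.8]
scene lid [0.226 0.238 0.251] 2050
side lid [0.178 0.238 0.245] 1184
```

Call:
carry_out(
  commands=[
    [[0,0,0,0,1,-3,255],[0,0,0,0,1,-3,255],[0,0,0,0,1,-3,120],[0,0,0,0,1,-3,0],[0,0,0,0,1,-3,0]],
  ],
)

```text
time: 7.02
tool_pos: [0.5724, 0.0541, 0.1974]
eef_rot: [0.0, 0.764, 0.645, 0.0]
contact_force: [-0.6, -0.5, 0.1]
grip_width: 0.0646
gripper_force: 0.0
```

Call:
carry_out(
  commands=[
    [[0,0,0,0,0,0,0],[0,0,0,0,0,0,0],[0,0,0,0,-3,-40,0],[0,0,0,0,-30,-80,100],[0,0,0,0,-70,-90,255]],
  ],
)

```text
time: 7.65
tool_pos: [0.5038, 0.0666, 0.2896]
eef_rot: [0.001, 0.764, 0.645, 0.002]
contact_force: [-0.5, 0.4, 0.3]
grip_width: 0.0517
gripper_force: 0.0
```

```bash
python3 lid.py; python3 - <<'E'
from plant import manip
from h import *
s=manip.state()
for m in('x','-x'): plan(s,[-.21,-.05,.24],tool(m,28)); plan(s,[-.144,-.05,.086],tool(m,28))
E
```

```text
7.65 [-0.4981371   0.44424964  0.30061161] 0.05168652213239526 0.0 [ 0.42  0.09 -0.68  1.64  0.06  1.42 -0.43]
[-1.326e+02  2.000e-01  2.896e+02]
scene lid [0.241 0.254 0.266] 2119
side lid [0.194 0.25  0.257] 1263
target world [0.4192 0.0298 0.24  ] row [-21.8  21.8  88. ] [-50.9 -75.1  49.3] | now cooler mm [-135.     0.8  289.5]
target world [0.4843 0.019  0.086 ] row [-21.8  21.8  88. ] [-50.7  -9.6 203.5] | now cooler mm [-135.     0.8  289.5]
target world [0.4192 0.0298 0.24  ] row [-21.9 -21.8 -88.1] [-50.9 -75.1  49.3] | now cooler mm [-135.     0.8  289.5]
target world [0.4843 0.019  0.086 ] row [-21.9 -21.8 -88.1] [-50.7  -9.6 203.5] | now cooler mm [-135.     0.8  289.5]
```

Call:
carry_out(
  commands=[
    [[-2.5,-2.5,-10,-10,-20,0,255],[-5,-5,-20,-20,-40,10,255],[-7.5,-7.5,-30,-30,-60,20,255],[-10,-10,-40,-40,-75,30,255],[-12,-12,-48,-50,-75,40,255]],
  ],
)

```text
time: 8.38
tool_pos: [0.4205, 0.0291, 0.2472]
eef_rot: [0.144, 0.426, 0.893, -0.013]
contact_force: [0.9, -0.2, 0.5]
grip_width: 0.0005
gripper_force: 0.0
```

```bash
python3 - <<'E'
from plant import manip
from h import *
s=manip.state(); print(s["time"],s["joint_positions"].round(2),s["contact_force"])
plan(s,[-.21,-.055,.22],tool('-x',28)); plan(s,[-.144,-.055,.086],tool('-x',28))
E
```

```text
8.375 [ 0.39 -0.33 -0.6   2.08  0.01  1.12  0.47] [ 0.9145262  -0.22051889  0.51546048]
target world [0.4184 0.0249 0.22  ] row [-10.   -9.8 -39.9] [ 5.3 -7.  26.1] | now cooler mm [-208.6  -50.5  247.2]
target world [0.4835 0.014  0.086 ] row [-10.   -9.8 -39.9] [ -5.7  22.4 172.2] | now cooler mm [-208.6  -50.5  247.2]
```

Call:
carry_out(
  commands=[
    [[-2.5,-2.5,-9.5,1,-2,6,255],[-5,-5,-19.5,2,-3,12,255],[-7.5,-7.5,-29.5,3,-5,18,255],[-10,-9.8,-39.9,5,-7,26,255],[-10,-9.8,-39.9,5,-7,26,255]],
  ],
)

```text
time: 9.0
tool_pos: [0.4182, 0.0248, 0.2195]
eef_rot: [0.24, 0.083, 0.967, -0.02]
contact_force: [0.5, -0.4, 0.9]
grip_width: 0.0004
gripper_force: 0.0
```

```bash
python3 - <<'E'
from plant import manip
from h import *
s=manip.state(); print(s["time"],s["joint_positions"].round(2),s["contact_force"])
plan(s,[-.155,-.055,.11],tool('-x',28)); plan(s,[-.144,-.055,.086],tool('-x',28))
d=manip.read_camera("wrist"); cv2.imwrite("pics/w2.png",d["frame"][:,:,::-1])
E
```

```text
9.0 [ 0.15 -0.49 -0.38  2.31  0.01  0.83  1.16] [ 0.5430878  -0.37151381  0.89314476]
target world [0.4726 0.0158 0.11  ] row [-0.1 -0.2 -0.4] [  2.3   0.2 122.6] | now cooler mm [-210.2  -55.1  219.5]
target world [0.4835 0.014  0.086 ] row [-0.1 -0.2 -0.4] [  3.8   0.2 148.9] | now cooler mm [-210.2  -55.1  219.5]
```

View pics/w2.png

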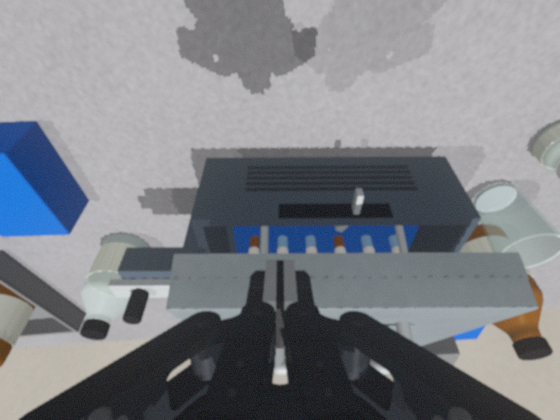

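The catch tab shows at (358,200) on the rail (columns 278 to 393), so it is at about y=+21 mm. I enter with the fingertips at y≈-20 mm.

Call:
carry_out(
  commands=[
    [[0,0,0,1,15,40,255],[0,0,0,2,35,80,255],[0,0,0,2,35,115,255],[0,0,0,4,35,138,255],[0,0,0,4,35,149,255]],
  ],
)

```text
time: 9.68
tool_pos: [0.4909, 0.0488, 0.0859]
eef_rot: [0.239, 0.086, 0.967, -0.019]
contact_force: [-0.1, -0.0, -0.2]
grip_width: -0.0001
gripper_force: 0.0
```

Call:
carry_out(
  commands=[
    [[0,0,0,0,0,0,255],[0,0,0,0,0,0,255]],
  ],
)

```text
time: 9.93
tool_pos: [0.4908, 0.0487, 0.0875]
eef_rot: [0.24, 0.084, 0.967, -0.019]
contact_force: [0.3, -0.9, 0.5]
grip_width: -0.0001
gripper_force: 0.0
```

```bash
python3 - <<'E'
from plant import manip
from h import *
s=manip.state(); print(s["time"],s["joint_positions"].round(2),s["contact_force"])
plan(s,[-.144,0.02,.086],tool('-x',28))
d=manip.read_camera("wrist"); cv2.imwrite("pics/w3.png",d["frame"][:,:,::-1])
E
```

```text
9.925 [ 0.31 -0.06 -0.64  2.32  0.43  0.47  0.71] [ 0.26873781 -0.92298846  0.47753988]
target world [0.4959 0.088  0.086 ] row [-0.  -0.1 -0.4] [ 2.3 39.6  0.6] | now cooler mm [-142.5  -19.6   87.5]
```

View pics/w3.png

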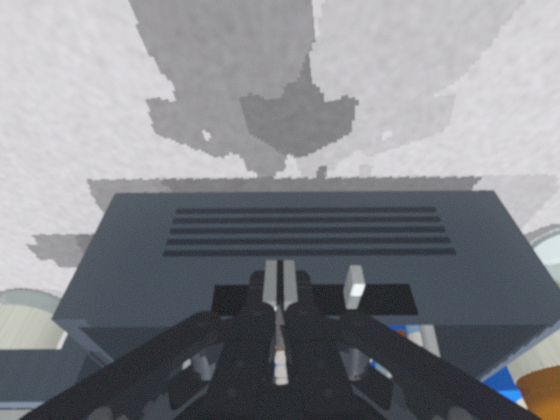

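The tab is at (354,285) and the fingertips at (281,280), so the gap is about 24 mm. I lower slightly and sweep left.

Call:
carry_out(
  commands=[
    [[0,0,0,4,0,5,255],[0,0,0,4,5,5,255],[0,0,0,4,10,5,255],[0,0,0,4,15,5,255],[0,0,0,4,17,5,255]],
  ],
)

```text
time: 10.6
tool_pos: [0.4921, 0.066, 0.0807]
eef_rot: [0.24, 0.083, 0.967, -0.02]
contact_force: [-0.6, -1.2, -0.0]
grip_width: -0.0
gripper_force: 0.0
```

Call:
carry_out(
  commands=[
    [[0,0,0,0,1,0,255],[0,0,0,0,3,0,255],[0,0,0,0,4,0,255]],
  ],
)

```text
time: 10.98
tool_pos: [0.4927, 0.0694, 0.0806]
eef_rot: [0.24, 0.083, 0.967, -0.02]
contact_force: [-1.0, -0.9, -0.4]
grip_width: -0.0001
gripper_force: 0.0
```

Call:
carry_out(
  commands=[
    [[0,0,0,0,1,0,255],[0,0,0,0,2,0,255],[0,0,0,0,3,0,255]],
  ],
)

```text
time: 11.35
tool_pos: [0.493, 0.0718, 0.0805]
eef_rot: [0.24, 0.084, 0.967, -0.02]
contact_force: [-0.4, -2.6, 0.2]
grip_width: 0.0
gripper_force: 1.4
```

Call:
carry_out(
  commands=[
    [[0,0,0,0,1,0,255],[0,0,0,0,2,0,255],[0,0,0,0,3,0,255]],
  ],
)

```text
time: 11.72
tool_pos: [0.4936, 0.0753, 0.0805]
eef_rot: [0.24, 0.083, 0.967, -0.02]
contact_force: [-0.2, -2.7, 0.5]
grip_width: 0.0001
gripper_force: 1.4
```

Call:
carry_out(
  commands=[
    [[0,0,0,0,1,0,255],[0,0,0,0,2,0,255],[0,0,0,0,3,0,255]],
  ],
)

```text
time: 12.1
tool_pos: [0.4942, 0.0783, 0.0806]
eef_rot: [0.24, 0.083, 0.967, -0.02]
contact_force: [0.6, -3.8, -0.3]
grip_width: -0.0004
gripper_force: 1.2
```

Call:
carry_out(
  commands=[
    [[0,0,0,0,1,0,255],[0,0,0,0,2,0,255],[0,0,0,0,3,0,255]],
  ],
)

```text
time: 12.48
tool_pos: [0.4948, 0.0812, 0.0807]
eef_rot: [0.24, 0.083, 0.967, -0.02]
contact_force: [0.3, -3.4, 0.0]
grip_width: -0.0002
gripper_force: 1.2
```

Call:
carry_out(
  commands=[
    [[0,0,0,0,1,0,255],[0,0,0,0,2,0,255]],
  ],
)

```text
time: 12.72
tool_pos: [0.495, 0.0832, 0.0806]
eef_rot: [0.24, 0.083, 0.967, -0.02]
contact_force: [-1.5, -2.5, -0.6]
grip_width: -0.0003
gripper_force: 1.1
```

Call:
carry_out(
  commands=[
    [[0,0,0,0,0.5,0,255],[0,0,0,0,1,0,255]],
  ],
)

```text
time: 12.98
tool_pos: [0.4951, 0.0841, 0.0806]
eef_rot: [0.24, 0.083, 0.967, -0.02]
contact_force: [-1.0, -2.4, -0.4]
grip_width: -0.0
gripper_force: 1.1
```

Call:
carry_out(
  commands=[
    [[0,0,0,0,0.5,0,255],[0,0,0,0,1,0,255]],
  ],
)

```text
time: 13.22
tool_pos: [0.4953, 0.0851, 0.0806]
eef_rot: [0.24, 0.083, 0.967, -0.02]
contact_force: [-1.6, -2.6, -1.0]
grip_width: 0.0002
gripper_force: 1.1
```

Call:
carry_out(
  commands=[
    [[0,0,0,0,0.5,0,255],[0,0,0,0,1,0,255]],
  ],
)

```text
time: 13.48
tool_pos: [0.4955, 0.0861, 0.0806]
eef_rot: [0.24, 0.083, 0.967, -0.02]
contact_force: [-0.4, -2.3, -0.6]
grip_width: -0.0002
gripper_force: 1.1
```

Call:
carry_out(
  commands=[
    [[0,0,0,0,0.5,0,255],[0,0,0,0,1,0,255]],
  ],
)

```text
time: 13.72
tool_pos: [0.4957, 0.0871, 0.0806]
eef_rot: [0.24, 0.083, 0.967, -0.02]
contact_force: [-0.2, -2.6, -0.4]
grip_width: -0.0002
gripper_force: 1.1
```

Call:
carry_out(
  commands=[
    [[0,0,0,0,0.5,0,255],[0,0,0,0,1,0,255]],
  ],
)

```text
time: 13.98
tool_pos: [0.4959, 0.0885, 0.0806]
eef_rot: [0.24, 0.083, 0.967, -0.019]
contact_force: [-1.8, -0.1, -0.8]
grip_width: -0.0003
gripper_force: 0.8
```

```bash
python3 - <<'E'
from plant import manip
from h import *
s=manip.state(); print(s["time"],s["contact_force"],s["gripper_force"],(w2c(s["tool_pos"])*1000).round(1))
d=manip.read_camera("wrist"); cv2.imwrite("pics/w4.png",cv2.resize(d["frame"][230:340,190:420,::-1],None,fx=3,fy=3))
E
```

```text
13.975 [-1.80593885 -0.11493282 -0.78816025] 0.7711395205819827 [-144.1   20.5   80.6]
```

View pics/w4.png

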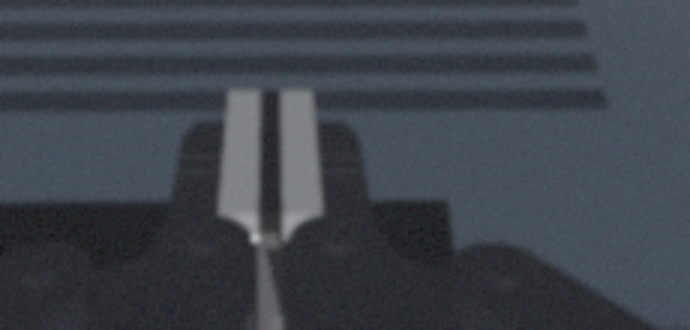

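Only the fingers are visible at (270,150 in the crop), hiding the tab. The force dropped, so I back out and check where the tab ended up.

Call:
carry_out(
  commands=[
    [[0,0,0,5,0,-3,255],[0,0,0,13,0,-7,255],[0,0,0,13,-20,-7,255],[0,0,0,13,-40,-7,255],[0,0,0,13,-40,-7,255]],
  ],
)

```text
time: 14.65
tool_pos: [0.474, 0.0502, 0.0807]
eef_rot: [0.24, 0.084, 0.967, -0.02]
contact_force: [-0.3, 0.1, 0.4]
grip_width: -0.0002
gripper_force: 0.0
```

```bash
python3 - <<'E'
from plant import manip
from h import *
s=manip.state(); print(s["time"],s["contact_force"],s["gripper_force"],(w2c(s["tool_pos"])*1000).round(1))
d=manip.read_camera("wrist"); cv2.imwrite("pics/w5.png",cv2.resize(d["frame"][200:360,190:460,::-1],None,fx=2.9,fy=2.9))
s["time"]; np.savez("w5.npz",p=s["tool_pos"],q=s["eef_rot"],**d)
E
```

```text
14.65 [-0.30564397  0.14510876  0.40665237] 0.0 [-159.4  -20.9   80.7]
```

View pics/w5.png

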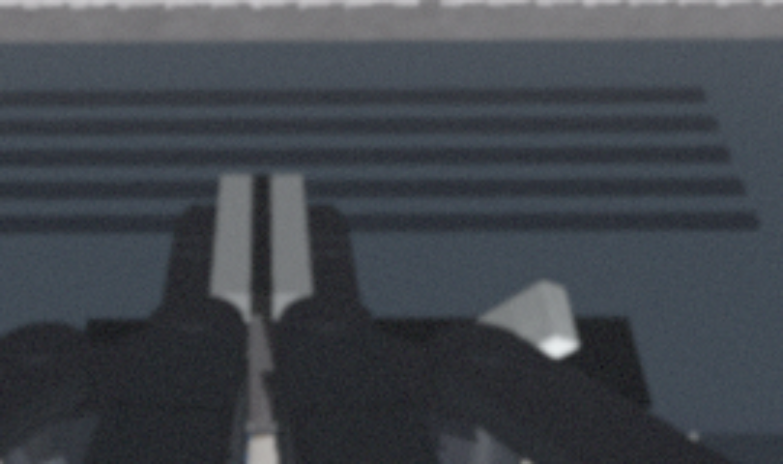

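The tab (480–578, 285–355) is well over to the left, about 17 mm at its tip. I re-enter deeper and push until the stop is felt.

Call:
carry_out(
  commands=[
    [[0,0,0,0,13,0,255],[0,0,0,0,25,0,255],[0,0,0,-8,25,4,255],[0,0,0,-16,25,9,255],[0,0,0,-16,25,9,255]],
  ],
)

```text
time: 15.32
tool_pos: [0.4974, 0.0723, 0.0801]
eef_rot: [0.24, 0.084, 0.967, -0.02]
contact_force: [-0.5, -0.4, -0.2]
grip_width: -0.0002
gripper_force: 0.0
```

Call:
carry_out(
  commands=[
    [[0,0,0,0,2,0,255],[0,0,0,0,4,0,255],[0,0,0,0,6,0,255],[0,0,0,0,8,0,255]],
  ],
)

```text
time: 15.82
tool_pos: [0.4982, 0.0808, 0.0803]
eef_rot: [0.24, 0.083, 0.967, -0.02]
contact_force: [-0.2, -0.5, -0.4]
grip_width: 0.0
gripper_force: 0.0
```

Call:
carry_out(
  commands=[
    [[0,0,0,0,1,0,255],[0,0,0,0,2,0,255]],
  ],
)

```text
time: 16.08
tool_pos: [0.4986, 0.0826, 0.0803]
eef_rot: [0.24, 0.083, 0.967, -0.02]
contact_force: [0.4, 0.4, -0.4]
grip_width: 0.0001
gripper_force: 0.0
```

Call:
carry_out(
  commands=[
    [[0,0,0,0,0.5,0,255],[0,0,0,0,1,0,255]],
  ],
)

```text
time: 16.32
tool_pos: [0.4987, 0.0835, 0.0802]
eef_rot: [0.24, 0.083, 0.967, -0.02]
contact_force: [0.5, -0.6, 0.6]
grip_width: 0.0001
gripper_force: 0.1
```

Call:
carry_out(
  commands=[
    [[0,0,0,0,0.5,0,255],[0,0,0,0,1,0,255]],
  ],
)

```text
time: 16.58
tool_pos: [0.4988, 0.084, 0.0801]
eef_rot: [0.24, 0.083, 0.967, -0.02]
contact_force: [-0.1, -2.9, 1.0]
grip_width: -0.0004
gripper_force: 1.2
```

Call:
carry_out(
  commands=[
    [[0,0,0,0,0.5,0,255],[0,0,0,0,1,0,255]],
  ],
)

```text
time: 16.82
tool_pos: [0.499, 0.0851, 0.0801]
eef_rot: [0.24, 0.083, 0.967, -0.02]
contact_force: [-0.2, -3.8, -0.5]
grip_width: -0.0001
gripper_force: 1.3
```

Call:
carry_out(
  commands=[
    [[0,0,0,0,0.5,0,255],[0,0,0,0,0.5,0,255]],
  ],
)

```text
time: 17.08
tool_pos: [0.499, 0.0859, 0.0801]
eef_rot: [0.24, 0.083, 0.967, -0.02]
contact_force: [0.0, -3.0, -0.2]
grip_width: -0.0001
gripper_force: 1.2
```

Call:
carry_out(
  commands=[
    [[0,0,0,0,0.5,0,255],[0,0,0,0,0.5,0,255]],
  ],
)

```text
time: 17.32
tool_pos: [0.4992, 0.0865, 0.0802]
eef_rot: [0.24, 0.083, 0.967, -0.02]
contact_force: [-1.2, -2.6, -1.0]
grip_width: -0.0002
gripper_force: 1.2
```

Call:
carry_out(
  commands=[
    [[0,0,0,0,0.5,0,255],[0,0,0,0,0.5,0,255]],
  ],
)

```text
time: 17.58
tool_pos: [0.4993, 0.087, 0.0802]
eef_rot: [0.24, 0.083, 0.967, -0.02]
contact_force: [-0.3, -3.8, -1.1]
grip_width: -0.0001
gripper_force: 1.2
```

Call:
carry_out(
  commands=[
    [[0,0,0,0,0.5,0,255],[0,0,0,0,0.5,0,255]],
  ],
)

```text
time: 17.82
tool_pos: [0.4994, 0.0875, 0.0803]
eef_rot: [0.24, 0.083, 0.967, -0.02]
contact_force: [0.0, -3.0, -1.4]
grip_width: -0.0001
gripper_force: 1.2
```

Call:
carry_out(
  commands=[
    [[0,0,0,0,0.5,0,255],[0,0,0,0,0.5,0,255]],
  ],
)

```text
time: 18.08
tool_pos: [0.4995, 0.0881, 0.0803]
eef_rot: [0.24, 0.083, 0.967, -0.02]
contact_force: [-1.1, -3.4, -0.9]
grip_width: -0.0002
gripper_force: 1.2
```

Call:
carry_out(
  commands=[
    [[0,0,0,0,0.5,0,255],[0,0,0,0,0.5,0,255]],
  ],
)

```text
time: 18.32
tool_pos: [0.4996, 0.0885, 0.0803]
eef_rot: [0.24, 0.083, 0.967, -0.02]
contact_force: [-0.1, -2.5, 0.5]
grip_width: -0.0001
gripper_force: 1.2
```

Call:
carry_out(
  commands=[
    [[0,0,0,0,0.5,0,255],[0,0,0,0,0.5,0,255]],
  ],
)

```text
time: 18.58
tool_pos: [0.4997, 0.089, 0.0803]
eef_rot: [0.24, 0.083, 0.967, -0.02]
contact_force: [-0.2, -2.9, -0.7]
grip_width: -0.0
gripper_force: 1.2
```

Call:
carry_out(
  commands=[
    [[0,0,0,0,0.5,0,255],[0,0,0,0,0.5,0,255]],
  ],
)

```text
time: 18.82
tool_pos: [0.4998, 0.0895, 0.0803]
eef_rot: [0.24, 0.083, 0.967, -0.02]
contact_force: [-0.2, -3.4, -0.4]
grip_width: 0.0001
gripper_force: 1.2
```

Call:
carry_out(
  commands=[
    [[0,0,0,0,0.5,0,255],[0,0,0,0,0.5,0,255]],
  ],
)

```text
time: 19.08
tool_pos: [0.4999, 0.09, 0.0803]
eef_rot: [0.24, 0.083, 0.967, -0.02]
contact_force: [-0.1, -2.9, -0.4]
grip_width: 0.0003
gripper_force: 1.2
```

Call:
carry_out(
  commands=[
    [[0,0,0,0,0.5,0,255],[0,0,0,0,0.5,0,255]],
  ],
)

```text
time: 19.32
tool_pos: [0.4999, 0.0905, 0.0803]
eef_rot: [0.24, 0.083, 0.967, -0.02]
contact_force: [-1.5, -2.4, -0.8]
grip_width: -0.0
gripper_force: 1.3
```

Call:
carry_out(
  commands=[
    [[0,0,0,0,0.5,0,255],[0,0,0,0,0.5,0,255]],
  ],
)

```text
time: 19.58
tool_pos: [0.5, 0.0907, 0.0802]
eef_rot: [0.24, 0.083, 0.967, -0.02]
contact_force: [-1.1, -4.3, 0.0]
grip_width: -0.0
gripper_force: 1.9
```

Call:
carry_out(
  commands=[
    [[0,0,0,0,0.5,0,255],[0,0,0,0,0.5,0,255]],
  ],
)

```text
time: 19.82
tool_pos: [0.4999, 0.0909, 0.0801]
eef_rot: [0.24, 0.083, 0.967, -0.02]
contact_force: [-1.4, -6.1, 0.8]
grip_width: -0.0002
gripper_force: 2.3
```

Call:
carry_out(
  commands=[
    [[0,0,0,0,0.5,0,255],[0,0,0,0,0.5,0,255]],
  ],
)

```text
time: 20.08
tool_pos: [0.5, 0.0911, 0.0801]
eef_rot: [0.24, 0.084, 0.967, -0.02]
contact_force: [-2.2, -6.5, 1.3]
grip_width: -0.0001
gripper_force: 2.8
```

Stop reached: the force climbs and the tip no longer moves. I withdraw.

Call:
carry_out(
  commands=[
    [[0,0,0,0,-5,0,255],[0,0,0,8,-5,-20,255],[0,0,0,8,-5,-70,255],[0,0,0,4,-5,-130,200],[0,0,0,0,-5,-185,200]],
  ],
)

```text
time: 20.7
tool_pos: [0.4134, 0.1027, 0.2464]
eef_rot: [0.242, 0.082, 0.967, -0.019]
contact_force: [1.7, -0.7, -0.3]
grip_width: 0.0187
gripper_force: 0.0
```

```bash
python3 lid.py; python3 - <<'E'
from plant import manip
from h import *
s=manip.state()
plan(s,[-.14,0,.3],tool('y')); plan(s,[-.064,0,.30],tool('y'))
E
```

```text
20.7 [ 1.66963615 -0.68492284 -0.30237613] 0.018724143839378524 0.0 [ 0.17 -0.49 -0.58  2.23 -0.    0.91  1.  ]
[-227.8   20.9  246.4]
scene lid [0.241 0.253 0.267] 2127
side lid [0.227 0.251 0.259] 1090
target world [0.4965 0.0676 0.3   ] row [22.6 22.1 87.8] [-99.3 -22.2  -2.3] | now cooler mm [-226.2   22.6  250.7]
target world [0.5715 0.0551 0.3   ] row [22.6 22.1 87.8] [-166.1  -22.    34. ] | now cooler mm [-226.2   22.6  250.7]
```

Call:
carry_out(
  commands=[
    [[2.5,2.4,9.7,-15,-4,-10,150],[5,4.8,19.5,-30,-8,-20,0],[7.5,7.2,29.2,-45,-12,-20,0],[10,9.6,39,-60,-16,-15,0],[12.4,12.1,48.3,-75,-20,-10,0]],
  ],
)

```text
time: 21.42
tool_pos: [0.4723, 0.0718, 0.2879]
eef_rot: [0.117, 0.498, 0.859, -0.012]
contact_force: [-0.7, -0.4, 0.2]
grip_width: 0.0855
gripper_force: 0.0
```

```bash
python3 - <<'E'
from plant import manip
from h import *
s=manip.state(); print(s["joint_positions"].round(2))
plan(s,[-.064,0,.29],tool('y')); plan(s,[-.064,0,.195],tool('y'))
E
```

```text
[ 0.49 -0.14 -0.79  1.84  0.1   1.26  0.2 ]
target world [0.5715 0.0551 0.29  ] row [ 9.6  9.9 39.1] [-62.   76.9  19. ] | now cooler mm [-1.646e+02  1.000e-01  2.879e+02]
target world [0.5715 0.0551 0.195 ] row [ 9.6  9.9 39.1] [-41.8  67.8 111.3] | now cooler mm [-1.646e+02  1.000e-01  2.879e+02]
```

Call:
carry_out(
  commands=[
    [[2.4,2.5,9.8,-15,19,5,0],[4.8,5,19.6,-31,38,10,0],[7.2,7.4,29.4,-46,58,14,0],[9.6,9.9,39.1,-62,77,19,0],[9.6,9.9,39.1,-62,77,19,0]],
  ],
)

```text
time: 22.05
tool_pos: [0.5725, 0.0536, 0.2879]
eef_rot: [-0.001, 0.763, 0.646, -0.001]
contact_force: [-0.3, 0.4, -0.2]
grip_width: 0.0853
gripper_force: 0.0
```

```bash
python3 - <<'E'
from plant import manip
from h import *
s=manip.state(); print(s["joint_positions"].round(2))
Q=[]
for n in("scene","side"):
    q=w2c(cloud(manip.read_camera(n)).reshape(-1,3))*1000
    a=.252; dx=130-q[:,0];dz=q[:,2]-45; u=dx*np.cos(a)+dz*np.sin(a); v=-dx*np.sin(a)+dz*np.cos(a)
    m=(v>103)&(v<124)&(abs(u-230)<20)&(abs(q[:,1])<55); print(n,m.sum(),q[m].mean(0).round(1),q[m].max(0).round(1), q[m].min(0).round(1))
plan(s,[-.064,0,.195],tool('y'))
E
```

```text
[ 0.46  0.29 -0.78  1.47  0.2   1.47 -0.48]
scene 128 [-6.12e+01 -1.00e-01  2.17e+02] [-54.5  54.3 222.3] [-70.4 -54.6 201.7]
side 119 [-65.4   0.5 216.5] [-53.5  54.4 222.8] [-73.2 -54.8 205.2]
target world [0.5715 0.0551 0.195 ] row [-0.2 -0.   0. ] [ 1.2 -1.  93. ] | now cooler mm [-62.7  -1.3 287.9]
```

Call:
carry_out(
  commands=[
    [[0,0,0,1,-1,45,0],[0,0,0,1,-1,80,0],[0,0,0,1,-1,93,0],[0,0,0,1,-1,93,150],[0,0,0,1,-1,93,255]],
  ],
  force=30,
)

```text
time: 22.78
tool_pos: [0.5703, 0.0562, 0.1984]
eef_rot: [0.001, 0.762, 0.648, -0.0]
contact_force: [-0.1, -0.5, 0.4]
grip_width: 0.0516
gripper_force: 0.0
```

Call:
carry_out(
  commands=[
    [[0,0,0,0,0,0,255],[0,0,0,0,0,0,255],[0,0,0,0,0,0,255],[0,0,0,0,0,0,255]],
  ],
)

```text
time: 23.28
tool_pos: [0.5712, 0.0554, 0.1971]
eef_rot: [0.001, 0.762, 0.647, 0.0]
contact_force: [7.0, -0.1, -4.6]
grip_width: 0.011
gripper_force: 29.7
```

Call:
carry_out(
  commands=[
    [[0,0,0,0,4,-4,255],[0,0,0,0,8,-9,255]],
  ],
)

```text
time: 23.52
tool_pos: [0.5782, 0.0542, 0.2053]
eef_rot: [0.0, 0.762, 0.648, -0.001]
contact_force: [8.8, 0.9, -12.2]
grip_width: 0.0106
gripper_force: 29.2
```

Call:
carry_out(
  commands=[
    [[0,0,0,0,3,-3,255],[0,0,0,0,6,-6,255]],
  ],
)

```text
time: 23.78
tool_pos: [0.5837, 0.0533, 0.2111]
eef_rot: [0.0, 0.762, 0.648, -0.001]
contact_force: [5.3, 1.7, -9.7]
grip_width: 0.0106
gripper_force: 29.4
```

```bash
python3 lid.py
```

```text
23.775 [ 5.27317906  1.68847512 -9.74114453] 0.010623237093754238 29.41649615764618 [ 0.44  0.35 -0.76  1.56  0.25  1.33 -0.51]
[-51.7   0.3 211.1]
scene lid [0.301 0.314 0.327] 2138
side lid [0.242 0.312 0.319] 1102
```

Call:
carry_out(
  commands=[
    [[0,0,0,0,4,-4,255],[0,0,0,0,8,-8,255],[0,0,0,0,12,-11,255],[0,0,0,0,16,-15,255],[0,0,0,0,20,-18,255]],
  ],
)

```text
time: 24.5
tool_pos: [0.6033, 0.0501, 0.2298]
eef_rot: [0.0, 0.762, 0.648, -0.002]
contact_force: [-1.7, -1.6, -3.3]
grip_width: 0.0108
gripper_force: 29.9
```

```bash
python3 lid.py
```

```text
24.5 [-1.65764911 -1.57884133 -3.29685627] 0.010831847062304069 29.942000806331635 [ 0.42  0.39 -0.75  1.48  0.27  1.38 -0.51]
[-31.8   0.3 229.8]
scene lid [0.405 0.418 0.432] 2228
side lid [0.333 0.417 0.424] 988
```

Call:
carry_out(
  commands=[
    [[0,0,0,0,8,-7,255],[0,0,0,0,17,-13,255],[0,0,0,0,28,-20,255],[0,0,0,0,39,-26,255],[0,0,0,0,50,-32,255]],
  ],
)

```text
time: 25.22
tool_pos: [0.6529, 0.0418, 0.2634]
eef_rot: [0.001, 0.762, 0.647, -0.002]
contact_force: [-7.0, -3.3, 3.6]
grip_width: 0.0104
gripper_force: 30.0
```

```bash
python3 lid.py
```

```text
25.225 [-7.0390332  -3.33497974  3.60547203] 0.010418043205261962 30.046750009059906 [ 0.37  0.48 -0.73  1.29  0.31  1.49 -0.49]
[ 18.5   0.4 263.4]
scene lid [0.64  0.653 0.668] 2409
side lid [0.536 0.594 0.651] 592
```

Call:
carry_out(
  commands=[
    [[0,0,0,0,12,-6,255],[0,0,0,0,24,-11,255],[0,0,0,0,36,-15,255],[0,0,0,0,48,-18,255],[0,0,0,0,58,-20,255]],
  ],
)

```text
time: 25.95
tool_pos: [0.7104, 0.0323, 0.2838]
eef_rot: [0.001, 0.762, 0.647, -0.001]
contact_force: [-5.4, -4.4, 8.4]
grip_width: 0.0107
gripper_force: 31.0
```

```bash
python3 lid.py; python3 - <<'E'
from plant import manip
import cv2
d=manip.read_camera("side"); cv2.imwrite("pics/s2.png",cv2.resize(d["frame"][100:290,150:360,::-1],None,fx=3,fy=3))
E
```

```text
25.95 [-5.4194735  -4.35358148  8.39379761] 0.01071395270389487 31.03984773159027 [ 0.29  0.6  -0.69  1.07  0.37  1.59 -0.47]
[ 76.8   0.5 283.8]
scene lid [0.881 0.894 0.911] 2527
side lid [0.752 0.805 0.886] 818
```

View pics/s2.png

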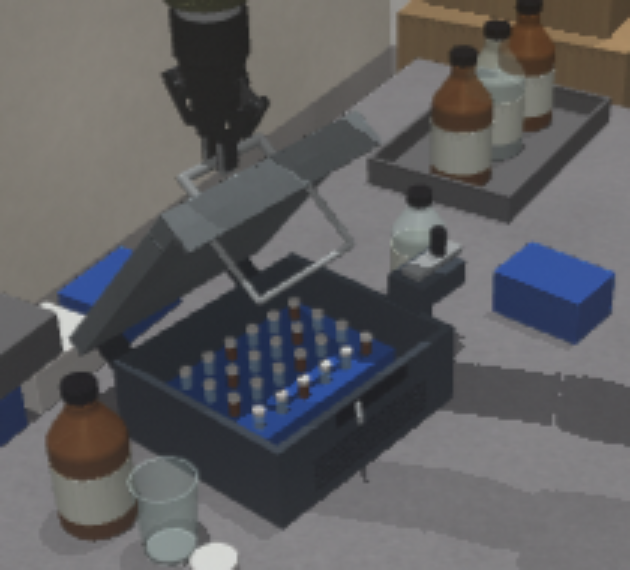

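The lid stands at about 0.89 rad with the catch aside and bystanders unmoved. I open the fingers only part way, because the front finger lies between bar and lid, and lift off.

Call:
carry_out(
  commands=[
    [[0,0,0,0,0,0,220],[0,0,0,0,0,0,190],[0,0,0,0,0,0,185],[0,0,0,0,0,0,185]],
  ],
)

```text
time: 26.6
tool_pos: [0.7099, 0.0336, 0.2815]
eef_rot: [0.0, 0.762, 0.648, -0.001]
contact_force: [-0.1, 0.4, 0.5]
grip_width: 0.0234
gripper_force: 0.0
```

Call:
carry_out(
  commands=[
    [[0,0,0,0,0,-10,185],[0,0,0,0,0,-30,185],[0,0,0,0,0,-60,185],[0,0,0,0,0,-90,185],[0,0,0,0,0,-110,185]],
  ],
)

```text
time: 27.22
tool_pos: [0.7101, 0.0336, 0.394]
eef_rot: [0.001, 0.762, 0.648, -0.0]
contact_force: [0.8, -0.2, -0.2]
grip_width: 0.0235
gripper_force: 0.0
```

```bash
python3 lid.py
```

```text
27.225 [ 0.78874012 -0.16666465 -0.24509704] 0.023451506510657326 0.0 [ 0.22  0.61 -0.69  0.82  0.38  1.81 -0.44]
[ 76.3   1.7 394. ]
scene lid [0.881 0.894 0.906] 2458
side lid [0.749 0.8   0.873] 763
```

```bash
python3 - <<'E'
from plant import manip
print(manip.finish_job())
E
```

```text
the job is handed in; nothing more can be done
None
```

I handed the job in at about 27 s: the bolt is drawn back about 24 mm, the catch is pushed to its stop with no more than about 7 N read at the wrist, and the lid stands by itself at about 0.89 rad (51°); no verdict came back.

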